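# Pack the bench repair tray and leave the look-alikes

## Task

Pack the blue repair tray: lay the green battery, the yellow-and-blue carton, the white jar with the red cap and the white glue bottle each fully down in the pocket made for it (green floor: battery, yellow: carton, red: jar, white: glue), the battery and the carton lying along their pockets and the jar and bottle kept upright. Leave the red battery and the plain ochre box where they are; they do not belong in the tray.

Things in the scene. Friction and masses are not known exactly. Their poses are not given: they have to be found in the camera images.
- battery_green_mid (a point): AA-size battery, green with a yellow end, lying on its side: a 17 mm thick, 50 mm long round rod, about 25 g. The point is its middle, on the rod's axis, 8 mm above what it lies on. y runs along the rod; it may roll, so x and z may point any way round it. Belongs in the tray.
- carton: Small flat carton, yellow and blue, 52 (x) x 36 (y) x 16 (z) mm, about 30 g. Origin: centre of its underside. Belongs in the tray.
- jar: Small round white jar with a red screw cap (fixed on), 41 mm in diameter, 65 mm high, standing, about 60 g. Origin: centre of its underside. Belongs in the tray.
- glue: White glue bottle with a red pointed nozzle, standing: body 28 (x) x 34 (y) mm and 80 mm high, nozzle 16 mm thick up to 108 mm, about 50 g. Origin: centre of its underside. Belongs in the tray.
- pocket_battery: Fixed dark foam insert 75 x 75 x 6 mm in the blue tray. In its middle a pocket with a green floor, 33 (x) x 66 (y) mm, for the battery lying along y, 4 mm deep. Origin: centre of the insert's underside; pocket floor 2 mm, top 6 mm above it (16 mm over the bench). The four inserts lie two by two, 76 mm apart, in any order, turned like the tray, whose rim is flush with their tops.
- pocket_carton: Fixed dark foam insert 75 x 75 x 6 mm in the blue tray. In its middle a pocket with a yellow floor, 68 (x) x 52 (y) mm, for the carton lying flat with its long side along x, 4 mm deep. Origin: centre of the insert's underside; pocket floor 2 mm, top 6 mm above it (16 mm over the bench). 
- pocket_jar: Fixed dark foam insert 75 x 75 x 6 mm in the blue tray. In its middle a round pocket with a red floor, 57 mm in diameter, for the jar, 4 mm deep. Origin: centre of the insert's underside; pocket floor 2 mm, top 6 mm above it (16 mm over the bench). A carry loop, no higher than the rim, sticks out 26 mm from the tray's left (+y) side.
- pocket_glue: Fixed dark foam insert 75 x 75 x 6 mm in the blue tray. In its middle a square pocket with a white floor, 50 x 50 mm, for the glue bottle, 4 mm deep. Origin: centre of the insert's underside; pocket floor 2 mm, top 6 mm above it (16 mm over the bench). 
- battery_red_mid (a point): The look-alike battery, red with a white end, same size and lie as the green one (17 mm thick, 50 mm long). The point is its middle; y runs along the rod. Does not belong in the tray; leave it where it lies.
- ochre_box: The look-alike box, plain ochre-yellow all over, 40 x 40 x 20 mm. Origin: centre of its underside. Does not belong in the tray; leave it where it lies.
Mind the look-alikes: they are no part of the job. Leave any orange or purple look-alike of the glue alone.

How it is judged:
By the outcome, as a careful person would: the job done as asked, in the order asked, and still so for the second after the job is handed in, with the robot touching nothing.
It also fails if it takes over 99 s, if anything falls off the work surface, if the arm or the gripper's body presses on something with over 40 N, if the wrist force passes 120 N, or if a joint passes its speed limit or range.

## Robot

A 6-joint arm with a two-finger parallel gripper is mounted at the origin on the work surface; the furniture and walls round the work are solid. World frame = base frame: x ahead of the robot, y to its left, z up, the work surface at z = 0. Lengths are in mm, angles in rad, forces in N, time in s.
With the tool pointing down it reaches from about 350 to 875 mm from the base axis. Payload 4.2 kg.
Tool frame: the origin (TCP) lies between the finger pads; the fingertips stand r.tips_ahead ahead of it and the grasp point (between the pads) lies 11 mm behind it (r.tips_ahead is the distance from the TCP to the fingertips, in mm); z points along the fingers, y is the line along which they close (so a half turn about z gives the same grasp; the last joint's range is limited). The gripper opens to 87 mm and grips with 3 to 60 N. Pads are 19 mm wide; open, the fingers measure 117 mm over their backs; the gripper's body (75 mm by 190 mm) begins 51 mm behind the grasp point.
Start: joints at [1.45, 0.385, 0.008, 0, -1.194, -0.259], TCP at [231.676, 580.453, 230.55] pointing down, gripper open.
Joint ranges: [-3.14, 3.14], [-1.21, 2.06], [-1.07, 1.41], [-3.16, 2.05], [-2.99, -0.16], [-3.1, 3.1]. Speed limits (rad/s): [2.79, 2.79, 3.14, 3.14, 3.14, 3.14].

## Interface

Orientations are given as a unit quaternion [x, y, z, w].
In Python, from cell import r, claw, solve_ik, readout, read_camera, get_calibration, order, nets gives the robot as it stands. Calls block until the motion is done:
- r.move_to(position, orientation): joint-space move of the TCP to a pose.
- r.move_straight(position, velocity=150, frame=None, stop_force=None): straight line of the TCP; frame=None keeps the orientation; velocity is the mean speed in mm/s. With stop_force (N) it stops when the force on the tool has changed by that much, and returns True; else False.
- r.set_joints(angles): joint-space move.
- claw.command_gripper(opening, grip_force=None): finger opening in mm; grip_force is the grip in N (None keeps the last); returns when the fingers have stopped.
- r.sleep(seconds).
- solve_ik(position, orientation): joint angles nearest the present ones, or None.
- readout.get_obs(): the state.
- read_camera(name): name is "side" or "top" or "wrist"; returns the picture (400x640x3 uint8, blue, green, red); there is no depth.
- get_calibration(name): a dict with "camera_matrix" (3x3 intrinsics, pixels), "rvec" (rotation vector, rad) and "tvec" (3), from world to camera coordinates, as OpenCV has them. Camera axes: x right, y down, z forward; pixel columns grow to the right and rows downward; lengths in mm; the calibration is good to about 2 mm. A picture is of the moment at which its call begins: read the wrist's pose just before it. get_calibration takes no time and is no camera call; for the wrist camera it gives the pose at the moment of the call.
A pose or a line that the arm cannot do raises r.IKError and nothing moves.
- order.job_done(): hands the job in; it is judged then, once.
Trained networks look in the newest picture that a camera, given by its name, has taken for a name from the list of things; names that differ only in an ending like _2 or _b are one class to them, and where a whole thing is asked for, a point or a joint stands for the part that bears it (a point fixed in the world has none). Each returns a list of dicts, best first, with "confidence" (0 to 1); they miss things now and then, are a little off and sometimes report something else, mostly with a low value. They report only what shows in the picture. A call takes as long as a camera call. They do not tell look-alikes from the thing itself.
- nets.masks_of(query, camera): "mask" (400x640 bool, what is visible of it) and "box" ([left, top, right, bottom] as shares, 0 to 1, of the picture: columns of its width, rows of its height, round what is visible of it).
- nets.landmark_of(query, camera): "centre" ([column, row] as shares, 0 to 1, of the picture: columns of its width, rows of its height: a listed point, or the origin of a listed thing).
The state is a dict: "clock": time; "q": joint angles; "qvel": joint speeds; "effort": joint torques, N m; "tool_pos": TCP position; "orientation": TCP orientation; "wrist_force": force on the tool from outside, world axes, zero at the start; "torque": the same for the moment, N m; "opening": finger opening in mm; "finger_force": force on a finger pad.
Only numpy, scipy, OpenCV 4.12 (cv2) and the standard library are available. Lean on these libraries where they do the work, as an engineer would, in place of code of your own. Each camera call takes 0.05 s, during which the arm holds its last target. There are 200 camera calls.

## Working session

There is one attempt and no reset: what is moved stays moved. The work goes in short steps, each a Python script; the robot and the scene stay as the last script left them, time stands still between calls to the robot, and variables do not carry over. Pictures are saved under pics/ and viewed, at most 14 in all, crops included, and the job is handed in when it is done.

```bash
ls; mkdir -p pics; python3 - <<'E'
from cell import r, claw, solve_ik, readout, read_camera, get_calibration, order, nets
import cv2,numpy as np
for c in ["top","side"]:
    im=read_camera(c); cv2.imwrite(f"pics/{c}0.png",im)
    k=get_calibration(c); R=cv2.Rodrigues(np.array(k["rvec"],float))[0]
    print(c,np.array(k["camera_matrix"]).round(1).tolist(),(-R.T@np.array(k["tvec"]).ravel()).round(),R.round(2).tolist())
    for n in ["battery_green_mid","carton","jar","glue","pocket_battery","pocket_carton","pocket_jar","pocket_glue","battery_red_mid","ochre_box"]:
        print(c,n,[(round(d["confidence"],2),(np.array(d["centre"])*[640,400]).round(1).tolist()) for d in nets.landmark_of(n,c)[:4]])
o=readout.get_obs(); print(r.tips_ahead,o["clock"],o["orientation"],o["opening"])
E
```

```text
pics
top [[453.0, 0.0, 317.3], [0.0, 453.0, 192.5], [0.0, 0.0, 1.0]] [514. 183. 926.] [[-0.03, -1.0, -0.04], [-1.0, 0.03, -0.06], [0.06, 0.04, -1.0]]
top battery_green_mid [(0.53, [383.6, 125.0])]
top carton [(0.69, [423.0, 152.9])]
top jar [(0.75, [358.7, 224.7])]
top glue [(0.78, [274.0, 114.9]), (0.72, [321.4, 172.5]), (0.58, [281.3, 158.2]), (0.52, [244.0, 134.7])]
top pocket_battery [(0.82, [242.9, 231.8]), (0.63, [381.9, 125.1])]
top pocket_carton [(0.95, [277.7, 221.8])]
top pocket_jar [(0.92, [286.2, 262.6])]
top pocket_glue [(0.67, [248.0, 266.0])]
top battery_red_mid [(0.67, [356.9, 179.9])]
top ochre_box [(0.59, [275.0, 222.3])]
side [[377.8, 0.0, 317.0], [0.0, 377.8, 200.2], [0.0, 0.0, 1.0]] [1159.  694.  440.] [[-0.67, 0.74, 0.01], [0.34, 0.33, -0.88], [-0.65, -0.59, -0.47]]
side battery_green_mid [(0.57, [253.3, 207.5])]
side carton [(0.68, [248.7, 193.5])]
side jar [(0.55, [328.4, 196.8])]
side glue [(0.63, [334.5, 238.4]), (0.62, [352.8, 264.0]), (0.61, [317.6, 218.3])]
side pocket_battery [(0.6, [412.4, 221.8]), (0.55, [253.2, 209.3])]
side pocket_carton [(0.92, [377.0, 214.0])]
side pocket_jar [(0.64, [397.0, 201.7])]
side pocket_glue [(0.65, [248.6, 192.3]), (0.46, [425.8, 211.8])]
side battery_red_mid [(0.55, [412.7, 220.2]), (0.51, [378.3, 213.2]), (0.45, [299.9, 200.2])]
side ochre_box [(0.54, [287.0, 226.4])]
8.0 1.1 [ 9.82017384e-01 -1.88790514e-01 -1.51601673e-05 -3.73108317e-06] 87.44596919909067
```

```bash
python3 - <<'E'
import cv2
t=cv2.imread("pics/top0.png")[80:300,200:480]; cv2.imwrite("pics/topc.png",cv2.resize(t,(764,600),interpolation=cv2.INTER_CUBIC))
E
```

```text
(no output)
```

View pics/topc.png

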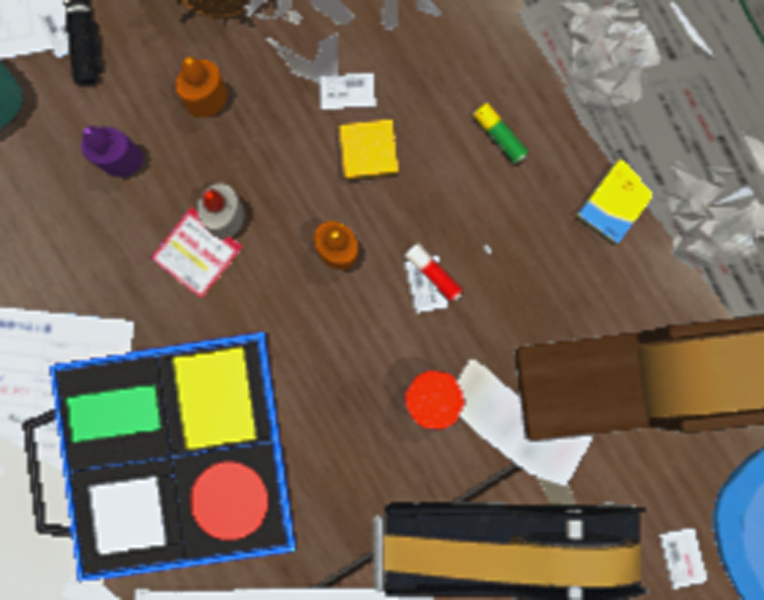

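View pics/side0.png

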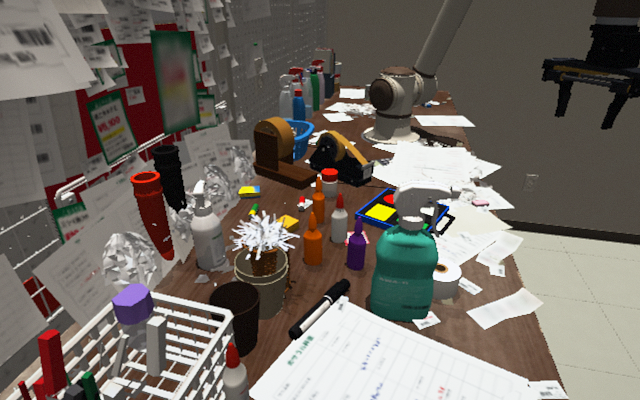

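View pics/top0.png

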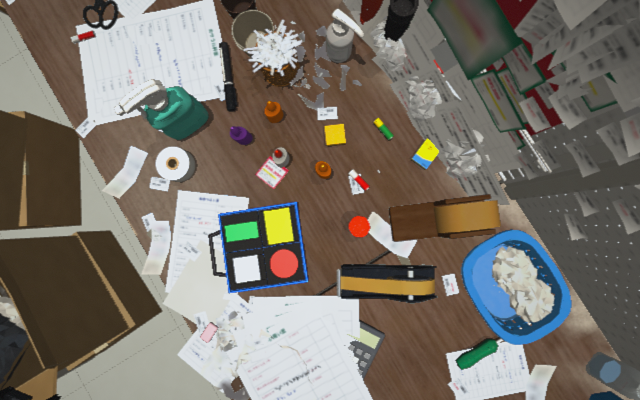

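The top view, in crop pixels, shows these candidates:
- **White glue, red nozzle:** (220,210), which is (281,157) in the full picture. The look-alikes are orange at (203,88) and (337,245), and purple at (113,150). The white body and red nozzle fit the description.
- **Green battery, yellow end:** (500,133). The red one is at (435,272).
- **Yellow/blue carton:** (615,200). The plain ochre box is at (368,150).
- **Jar, red cap:** (435,400).
- **Tray pockets:** green (113,412), yellow (214,398), white (127,515), red (230,500).

The crop confirms these. Foil lumps near the carton and battery may get in the gripper's way.

```bash
cat > h.py <<'E'
from cell import r, claw, solve_ik, readout, read_camera, get_calibration, order, nets
import cv2, numpy as np
from scipy.spatial.transform import Rotation as Ro
def cal(c):
    k=get_calibration(c); return np.array(k["camera_matrix"],float),cv2.Rodrigues(np.array(k["rvec"],float))[0],np.array(k["tvec"],float).ravel()
def onplane(px,z,K):
    K,R,t=K; px=np.atleast_2d(px).astype(float)
    d=np.c_[px,np.ones(len(px))]@np.linalg.inv(K).T@R; C=-R.T@t
    return C+d*((z-C[2])/d[:,2])[:,None]
def proj(P,K):
    K,R,t=K; q=(np.atleast_2d(P)@R.T+t)@K.T; return q[:,:2]/q[:,2:]
def blob(im,K,z,lo,hi,near,rad=30):
    """HSV blob nearest a pixel -> metric minAreaRect on plane z: centre, long dir angle, (long,short)"""
    hsv=cv2.cvtColor(im,cv2.COLOR_BGR2HSV); m=np.zeros(im.shape[:2],np.uint8)
    for l,h in zip(lo,hi): m|=cv2.inRange(hsv,np.array(l),np.array(h))
    g=np.zeros_like(m); cv2.circle(g,tuple(int(v) for v in near),rad,255,-1); m&=g
    n,L,S,_=cv2.connectedComponentsWithStats(m)
    if n<2: return None
    i=1+np.argmax(S[1:,4]); ys,xs=np.where(L==i)
    W=onplane(np.c_[xs,ys],z,K)[:,:2]
    b=cv2.boxPoints(cv2.minAreaRect(W.astype(np.float32))); e=[b[1]-b[0],b[2]-b[1]]
    e.sort(key=np.linalg.norm); c=b.mean(0)
    return c.round(1),round(float(np.arctan2(e[1][1],e[1][0])),3),[round(float(np.linalg.norm(v)),1) for v in e[::-1]],len(xs)
Y=((18,90,90),),((36,255,255),)
G=((45,70,50),),((85,255,255),)
Rd=((0,120,80),(172,120,80)),((9,255,255),(180,255,255))
B=((92,80,80),),((120,255,255),)
Wh=((0,0,150),),((180,50,255),)
YG=Y[0]+G[0],Y[1]+G[1]
YB=Y[0]+B[0],Y[1]+B[1]
E
python3 - <<'E'
from h import *
im=cv2.imread("pics/top0.png"); K=cal("top")
for n,z,c,p,rad in [("bat",10,YG,(383,129),22),("carton",16,YB,(425,153),24),("jarcap",65,Rd,(359,226),20),("nozzle",100,Rd,(279,153),8),("pG",12,G,(242,231),24),("pY",12,Y,(278,226),24),("pR",12,Rd,(284,263),24),("pW",12,Wh,(247,269),20)]:
    print(n,blob(im,K,z,c[0],c[1],p,rad))
print("foil top px on z=0/60:",[onplane(p,z,K).round(0).tolist() for p in [(425,100),(448,155),(465,155)] for z in (0,60)])
print("glue base",onplane((281.3,158.2),0,K),"bar",onplane([(321,172)],0,K))
s=cv2.imread("pics/side0.png")[90:290,180:446]; cv2.imwrite("pics/sidec.png",cv2.resize(s,(798,600),interpolation=cv2.INTER_CUBIC))
E
```

```text
bat (array([699. ,  79.9], dtype=float32), 0.658, [50.0, 15.6], 176)
carton (array([643.9,  -4. ], dtype=float32), -0.675, [53.0, 39.0], 454)
jarcap (array([502.5, 139.3], dtype=float32), -0.033, [41.5, 39.6], 392)
nozzle (array([640.4, 285.4], dtype=float32), -0.024, [13.1, 13.0], 49)
pG (array([498.3, 373.9], dtype=float32), -1.457, [69.3, 36.3], 604)
pY (array([507.1, 298.4], dtype=float32), 0.119, [70.4, 54.3], 934)
pR (array([432. , 289.3], dtype=float32), 1.547, [58.5, 55.8], 682)
pW (array([422.8, 365.3], dtype=float32), -1.455, [50.5, 49.8], 620)
foil top px on z=0/60: [[[756.0, -9.0, 0.0]], [[740.0, 3.0, 60.0]], [[641.0, -51.0, 0.0]], [[632.0, -35.0, 60.0]], [[640.0, -85.0, 0.0]], [[631.0, -67.0, 60.0]]]
glue base [[645.70870042 290.13677403   0.        ]] bar [[614.3995568  208.98141837   0.        ]]
```

View pics/sidec.png

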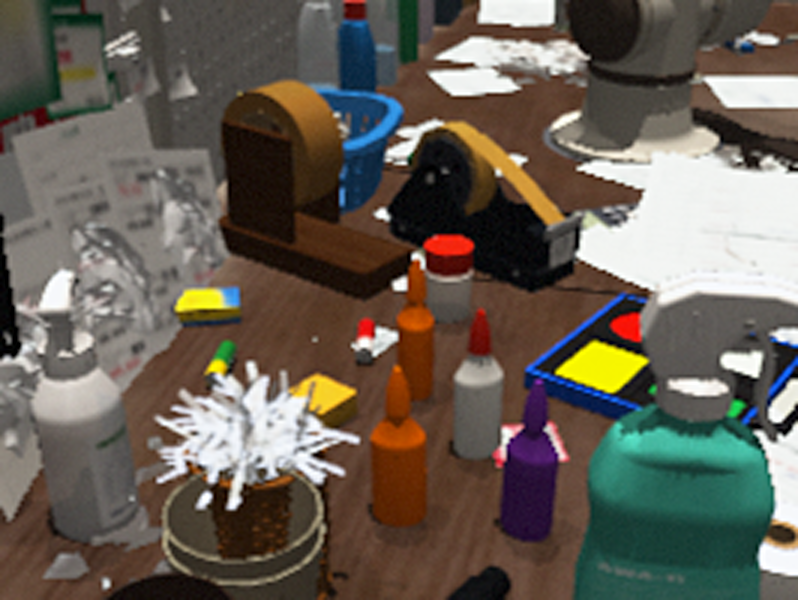

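The side view shows an upright board with papers and foil on it, right behind the carton at crop (210,305) and the battery at crop (220,365). The gripper body needs room there, so I'll measure the foot of the wall and look with the wrist camera.

```bash
python3 - <<'E'
from h import *
K=cal("side");T=cal("top")
print("side foot",onplane([(180,260),(222,205),(255,170)],0,K)[:,:2].round(0).tolist())
print("top foot",onplane([(394,80),(427,135),(471,197)],0,T)[:,:2].round(0).tolist())
q=Ro.from_euler("ZX",[0.6-np.pi/2,np.pi]).as_quat()
r.move_to([600,90,300],q); o=readout.get_obs(); print(o["clock"],o["q"],o["tool_pos"])
W=cal("wrist"); print("cam",(-W[1].T@W[2]).round(),W[1].round(2).tolist(),W[0][0,0])
im=read_camera("wrist"); cv2.imwrite("pics/w0.png",im); np.savez("w0.npz",K=W[0],R=W[1],t=W[2])
print(nets.landmark_of("carton","wrist")[:2],nets.landmark_of("battery_green_mid","wrist")[:2])
E
```

```text
side foot [[905.0, 117.0], [724.0, -6.0], [537.0, -112.0]]
top foot [[800.0, 53.0], [683.0, -10.0], [554.0, -93.0]]
3.3083 [ 4.16810282e-01  3.15728212e-01  7.81440384e-02 -1.74918399e-04
 -1.33341030e+00  1.84536135e-01] [599.8560778   90.88077441 299.81523994]
cam [643.  28. 454.] [[-0.82, -0.57, 0.0], [-0.54, 0.79, 0.28], [-0.16, 0.23, -0.96]] 306.8437423878953
[{'centre': [0.5069, 0.2082], 'confidence': 0.79}] [{'centre': [0.4047, 0.2863], 'confidence': 0.87}]
```

View pics/w0.png

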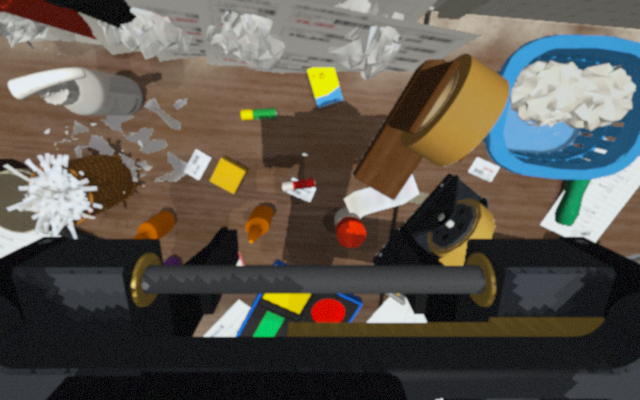

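The wrist view shows the carton at (325,86) and the battery at (258,114). The foil lumps sit on the wall sheets just behind them, with undersides at about row 65–75.

```bash
python3 - <<'E'
from h import *
d=np.load("w0.npz"); K=(d["K"],d["R"],d["t"]); im=cv2.imread("pics/w0.png")
u=np.array([np.cos(.6),np.sin(.6)]); n=np.array([np.sin(.6),-np.cos(.6)])  # along wall, towards wall
P=onplane([(100,45),(210,62),(330,70),(400,76)],0,K)[:,:2]; print("sheet foot",P.round(0).tolist(),"n-coord",(P@n).round(0))
b=blob(im,K,10,*YG,(258,114),24); c=blob(im,K,16,*YB,(325,86),26)
print("bat",b,b[0]@n,"carton",c,c[0]@n)
hsv=cv2.cvtColor(im,cv2.COLOR_BGR2HSV); 
# two-view triangulation of jar/glue look: red battery etc not needed. foil lump: top (425,100),(465,155) vs wrist (245,40),(368,48)
for a,bx in [((425,100),(245,40)),((465,157),(368,48))]:
    T=cal("top"); A=[M[0]@np.c_[M[1],M[2]] for M in (T,K)]
    X=cv2.triangulatePoints(A[0],A[1],np.array(a,float),np.array(bx,float)); X=(X[:3]/X[3]).ravel(); print("foil",X.round(0),X[:2]@n)
def quat(yaw,tilt=0): return Ro.from_euler("ZXY",[yaw,np.pi,0]).as_quat()
for nm,p,yaws in [("bat",[699,80],[.658]),("carton",[644,-4],[.896]),("tray",[465,332],[.119,.119+1.571]),("jar",[502,139],[.0,.78])]:
    for y in yaws:
        for k in (-1.5708,1.5708):
            q=Ro.from_euler("ZX",[y+k,np.pi]).as_quat()
            s=solve_ik([*p,60],q); print(nm,y,k,None if s is None else np.round(s,2))
E
python3 - <<'E'
import cv2
im=cv2.imread("pics/w0.png")[0:150,180:440]; cv2.imwrite("pics/w0c.png",cv2.resize(im,(780,450),interpolation=cv2.INTER_CUBIC))
E
```

```text
sheet foot [[924.0, 127.0], [791.0, 61.0], [650.0, -23.0], [565.0, -72.0]] n-coord [417. 396. 386. 379.]
bat (array([700.4,  81.4], dtype=float32), 0.647, [52.6, 16.8], 422) 328.2932818380894 carton (array([650.8,  -7.2], dtype=float32), 0.901, [40.0, 38.9], 789) 373.41173106281013
foil [729.  15. 115.] 399.6680776194759
foil [626. -60.  80.] 402.7189981842247
bat 0.658 -1.5708 [ 0.34  0.66  0.02  0.   -0.94  0.31]
bat 0.658 1.5708 [ 0.34  0.66  0.02  0.   -0.94 -2.83]
carton 0.896 -1.5708 [ 0.24  0.57 -0.14  0.   -0.85  0.65]
carton 0.896 1.5708 [ 0.24  0.57 -0.14 -0.   -0.85 -2.49]
tray 0.119 -1.5708 [ 0.9   0.47 -0.34  0.   -0.76 -0.78]
tray 0.119 1.5708 [ 0.9   0.47 -0.34  0.   -0.76  2.36]
tray 1.69 -1.5708 [ 0.9   0.47 -0.34  0.   -0.76  0.79]
tray 1.69 1.5708 [ 0.9   0.47 -0.34 -0.   -0.76 -2.36]
jar 0.0 -1.5708 [ 0.58  0.4  -0.46  0.   -0.7  -0.58]
jar 0.0 1.5708 [ 0.58  0.4  -0.46  0.   -0.7   2.56]
jar 0.78 -1.5708 [ 0.58  0.4  -0.46  0.   -0.7   0.2 ]
jar 0.78 1.5708 [ 0.58  0.4  -0.46 -0.   -0.7  -2.94]
```

View pics/w0c.png

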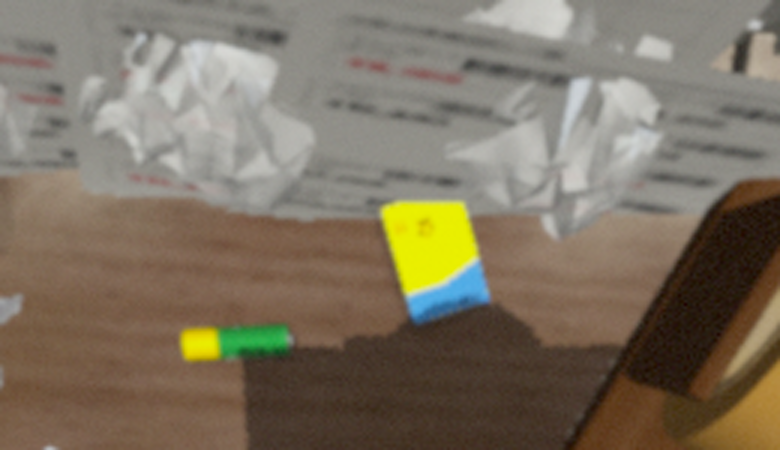

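```bash
python3 - <<'E'
from h import *
S=cal("side");T=cal("top"); c2=lambda x,y:(180+x/3,90+y/3); t2=lambda x,y:(200+x/2.729,80+y/2.727)
print("base foot side",onplane([c2(228,253),c2(362,297),c2(410,262)],0,S).round(0).tolist())
print("base top side z22",onplane([c2(222,222),c2(362,272),c2(410,245)],22,S).round(0).tolist(),"upright foot",onplane([c2(222,222),c2(293,242)],22,S).round(0).tolist())
print("base top top z22",onplane([t2(518,347),t2(530,438)],22,T).round(0).tolist())
for z in (100,120,140): print(z,"upright top side",onplane([c2(222,122),c2(295,138)],z,S)[:,:2].round(0).tolist(),"top cam",onplane([t2(640,338),t2(764,316)],z,T)[:,:2].round(0).tolist())
E
```

```text
base foot side [[554.0, -86.0, 0.0], [533.0, 70.0, 0.0], [451.0, 51.0, -0.0]]
base top side z22 [[542.0, -106.0, 22.0], [530.0, 68.0, 22.0], [459.0, 59.0, 22.0]] upright foot [[542.0, -106.0, 22.0], [528.0, -23.0, 22.0]]
base top top z22 [[537.0, 74.0, 22.0], [471.0, 68.0, 22.0]]
100 upright top side [[499.0, -151.0], [483.0, -65.0]] top cam [[539.0, 3.0], [551.0, -79.0]]
120 upright top side [[538.0, -101.0], [523.0, -21.0]] top cam [[538.0, 7.0], [550.0, -73.0]]
140 upright top side [[577.0, -51.0], [562.0, 24.0]] top cam [[538.0, 12.0], [549.0, -66.0]]
```

Plan, in this order:
1. Take the battery by its ends, with the gripper body parallel to the wall and leaning away from it.
2. Drag the carton off the wall with one fingertip. The dispenser and the wall leave no room for a direct grip.

Battery first.

```bash
cat >> h.py <<'E'
TY=.117; TC=np.array([465.,331.7]); ex=np.array([np.cos(TY),np.sin(TY)]); ey=np.array([-ex[1],ex[0]])
POCK={"G":TC+38*ex+38*ey,"Y":TC+38*ex-38*ey,"R":TC-38*ex-38*ey,"W":TC-38*ex+38*ey}
def pose(tip,alpha,k=1,tilt=0):
    """TCP pose for the tip centre; closing line at angle alpha; tilt leans the body to the left of alpha"""
    R=Ro.from_rotvec([-tilt*np.cos(alpha),-tilt*np.sin(alpha),0])*Ro.from_euler("ZX",[alpha+k*np.pi/2,np.pi])
    return np.asarray(tip,float)-8*R.as_matrix()[:,2],R.as_quat()
def go(tip,a,k=1,tilt=0): p,q=pose(tip,a,k,tilt); r.move_to(p,q)
def line(tip,a,k=1,tilt=0,v=150,sf=None): p,q=pose(tip,a,k,tilt); return r.move_straight(p,v,q,sf)
def st(m=""):
    o=readout.get_obs(); print(m,"t%.1f"%o["clock"],"tcp",np.round(o["tool_pos"],1),"open %.1f"%o["opening"],"ff",np.round(o["finger_force"],1),"wf",np.round(o["wrist_force"],1))
def shot(n):
    im=read_camera("top"); cv2.imwrite(f"pics/{n}.png",im); return im
E
python3 - <<'E'
from h import *
a=.652; P=[699.7,80.7]; t=np.radians(10)
claw.command_gripper(80,15)
go([*P,110],a,1,t); st()
print(line([*P,6.2],a,1,t,120,15)); st("down")
claw.command_gripper(40,15); st("grip")
line([*P,200],a,1,t,250); st("up")
E
```

```text
t6.6 tcp [699.   81.8 118.1] open 79.8 ff 0.0 wf [-0.2 -0.4  0.3]Traceback (most recent call last):
  File "<stdin>", line 5, in <module>
  File "h.py", line 38, in line
    def line(tip,a,k=1,tilt=0,v=150,sf=None): p,q=pose(tip,a,k,tilt); return r.move_straight(p,v,q,sf)
                                                                             ~~~~~~~~~~~~~~~^^^^^^^^^^
cell.IKError: the arm cannot follow that straight line within its joint ranges
```

```bash
python3 - <<'E'
from h import *
a=.652; P=[699.7,80.7]; t=np.radians(5)
go([*P,80],a,1,t)
print(line([*P,5.8],a,1,t,100,15)); st("down")
claw.command_gripper(40,15); st("grip")
line([*P,60],a,1,t,150); line([*P,200],a,1,t,300); st("up")
E
```

```text
False
down t7.8 tcp [699.9  81.5  14.6] open 80.0 ff 0.0 wf [ 0.1 -0.2 -0.1]
grip t8.4 tcp [699.3  81.2  13.9] open 50.1 ff 15.0 wf [-0.8  0.1  0.4]
up t9.5 tcp [698.5  81.2 206.9] open 50.3 ff 15.0 wf [ 0.4  0.2 -1. ]
```

```bash
python3 - <<'E'
from h import *
a=TY+np.pi/2; P=POCK["G"]; print(P)
go([*P,200],a); go([*P,60],a); st("above")
print(line([*P,17.3],a,v=80,sf=6)); st("down")
claw.command_gripper(66); r.sleep(.2)
line([*P,120],a,v=300); st("up")
o=readout.get_obs()
E
```

```text
[498.30434217 373.87606895]
above t11.5 tcp [499.8 374.1  68.9] open 50.0 ff 15.0 wf [ 0.4 -0.4  0. ]
True
down t12.0 tcp [498.  373.6  25.2] open 50.1 ff 15.0 wf [-0.4 -0.1  3.5]
up t13.3 tcp [498.2 374.7 128.8] open 65.8 ff 0.0 wf [-0.6 -0.4 -0.2]
```

```bash
python3 - <<'E'
from h import *
a=.6; u=np.array([np.cos(a),np.sin(a)]); n=np.array([u[1],-u[0]]); t=np.radians(12)
C=np.array([644,-4.])-10*n+51*u; print("axis",C, [None if s is None else np.round(s,2) for s in (solve_ik(*pose([*C,z],a,1,t)) for z in (15,80))])
claw.command_gripper(87)
go([*POCK["G"],200],TY+np.pi/2)
go([*(C-20*n),80],a,1,t); line([*C,45],a,1,t); st("over")
print(line([*C,12],a,1,t,40,8)); st("press")
z=readout.get_obs()["tool_pos"][2]+8*np.cos(t)*-1
for s in (15,60):
    D=C-s*n+.2*s*u; line([*D,z-.5],a,1,t,60); st("drag %d"%s)
line([*D,80],a,1,t,200)
im=shot("t1"); K=cal("top"); print(blob(im,K,16,*YB,proj([*(D-51*u),16],K)[0],26))
E
```

```text
axis [680.44569163  33.05012229] [array([ 0.37,  0.63, -0.29,  0.35, -0.63,  3.1 ]), None]Traceback (most recent call last):
  File "<stdin>", line 6, in <module>
  File "h.py", line 37, in go
    def go(tip,a,k=1,tilt=0): p,q=pose(tip,a,k,tilt); r.move_to(p,q)
                                                      ~~~~~~~~~^^^^^
cell.IKError: the arm cannot take that pose within its joint ranges
```

```bash
python3 - <<'E'
from h import *
a=.62; u=np.array([np.cos(a),np.sin(a)]); n=np.array([u[1],-u[0]]); t=np.radians(5)
C=np.array([644,-4.])-16*n+51*u; print("axis",C, [None if s is None else np.round(s,2) for s in (solve_ik(*pose([*p,z],a,1,t)) for p,z in ((C,12),(C-60*n+12*u,15),(C-25*n,90)))])
claw.command_gripper(87)
go([*(C-25*n),90],a,1,t); line([*(C-25*n),45],a,1,t);line([*C,40],a,1,t,100,12); st("over")
print(line([*C,12],a,1,t,40,8)); st("press")
z=readout.get_obs()["tool_pos"][2]-8*np.cos(t)
for s in (15,60):
    D=C-s*n+.2*s*u; line([*D,z-.5],a,1,t,60); st("drag %d"%s)
line([*D,80],a,1,t,200)
im=shot("t1"); K=cal("top"); print(blob(im,K,16,*YB,proj([*(D-51*u+17*n),16],K)[0],26))
cv2.imwrite("pics/t1c.png",cv2.resize(im[80:300,200:480],(764,600),interpolation=cv2.INTER_CUBIC))
E
```

```text
axis [676.21123872  38.65484849] [array([ 0.33,  0.65, -0.17,  0.13, -0.73, -2.95]), array([ 0.43,  0.62, -0.22,  0.13, -0.72, -3.05]), array([ 0.37,  0.54, -0.13,  0.11, -0.88, -2.96])]
over t16.9 tcp [676.2  38.2  48. ] open 86.8 ff 0.0 wf [0.4 0.3 0.7]
True
press t17.5 tcp [675.5  39.4  24.8] open 87.1 ff 2.8 wf [-2.   0.9  4. ]
drag 15 t17.9 tcp [670.3  53.7  25. ] open 86.8 ff 2.6 wf [ 0.8 -1.3  5.1]
drag 60 t18.8 tcp [651.5  95.2  25. ] open 86.9 ff 2.9 wf [ 0.9 -1.2  6.4]
None
```

View pics/t1c.png

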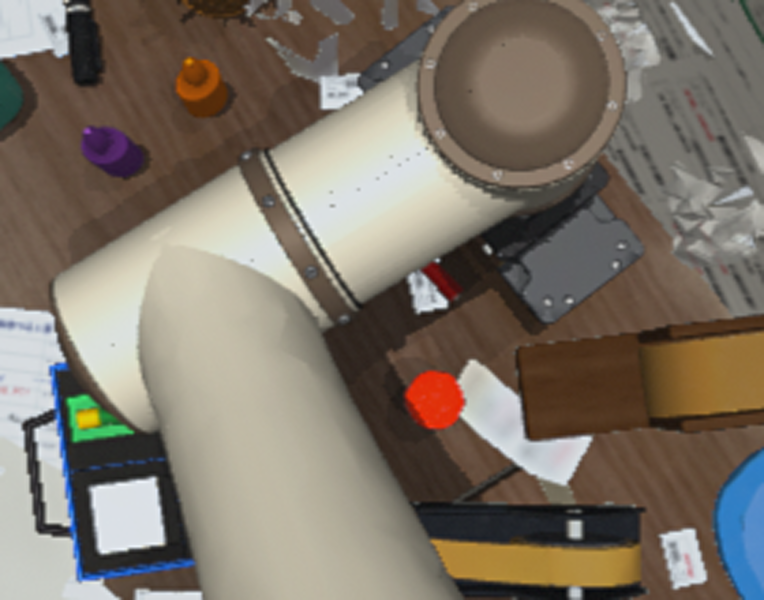

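The carton has left the wall, but the arm hides it from the top camera. The battery's yellow end shows in the green pocket at crop (88,418). I'll look with the wrist camera.

```bash
python3 - <<'E'
from h import *
go([560,110,260],.62,-1)
st()
K=cal("wrist"); im=read_camera("wrist"); cv2.imwrite("pics/w1.png",im)
d=nets.landmark_of("carton","wrist")
for x in d[:3]:
    p=np.array(x["centre"])*[640,400]; print(x["confidence"],p,onplane(p,0,K))
    print(blob(im,K,16,*YB,p,40))
im=shot("t2");K=cal("top")
for x in nets.landmark_of("carton","top")[:3]:
    p=np.array(x["centre"])*[640,400]; print("top",x["confidence"],p,onplane(p,0,K)); print(blob(im,K,16,*YB,p,26))
cv2.imwrite("pics/t2c.png",cv2.resize(im[80:300,200:480],(764,600),interpolation=cv2.INTER_CUBIC))
E
```

```text
t22.0 tcp [560.  110.  267.7] open 86.9 ff 0.0 wf [ 0.6 -0.2  0.1]
0.95 [300.8   99.08] [[621.62693888  51.10428432   0.        ]]
(array([627.8,  47.7], dtype=float32), 0.921, [39.9, 39.9], 1011)
```

View pics/w1.png

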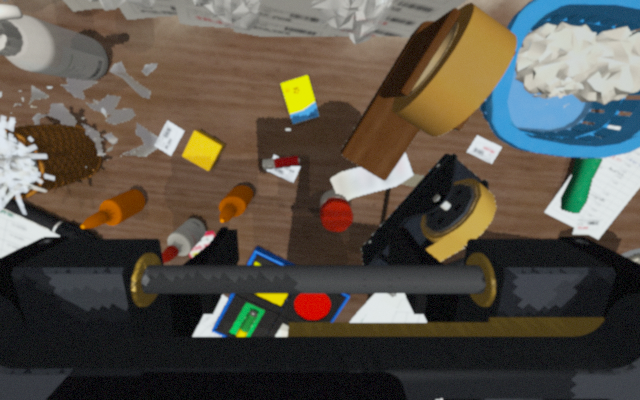

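The wrist view shows the carton at (300,99), now clear of the wall, and the battery in its pocket at (245,320). I'll measure the carton with the net mask and grip it.

```bash
cat >> h.py <<'E'
def maskrect(name,cam,z,K,i=0):
    m=nets.masks_of(name,cam)[i]; ys,xs=np.where(m["mask"]); W=onplane(np.c_[xs,ys],z,K)[:,:2]
    b=cv2.boxPoints(cv2.minAreaRect(W.astype(np.float32))); e=sorted([b[1]-b[0],b[2]-b[1]],key=np.linalg.norm)
    return b.mean(0),np.arctan2(e[1][1],e[1][0])%np.pi,np.linalg.norm(e[1]),np.linalg.norm(e[0]),m["confidence"]
E
python3 - <<'E'
from h import *
im=cv2.imread("pics/w1.png"); hsv=cv2.cvtColor(im,cv2.COLOR_BGR2HSV); print(hsv[106:124:3,303].tolist())
K=cal("wrist"); read_camera("wrist"); print(maskrect("carton","wrist",12,K))
print(blob(im,K,16,Y[0]+((85,60,40),),Y[1]+((125,255,255),),(300,99),40))
E
```

```text
[[31, 255, 237], [33, 74, 221], [102, 158, 227], [102, 173, 184], [104, 177, 144], [102, 56, 77]]
(array([596.2612, 134.0659], dtype=float32), np.float32(0.6966262), np.float32(49.70799), np.float32(15.384693), 0.73)
(array([622.3,  52.1], dtype=float32), -0.665, [54.3, 40.0], 1333)
```

```bash
python3 - <<'E'
from h import *
a=.906; c=np.array([np.cos(a),np.sin(a)]); P=np.array([622,51.5])+20*c
go([*P,100],a); 
print(line([*P,5.3],a,v=100,sf=15)); st("down")
claw.command_gripper(25,12); st("grip")
line([*P,50],a,v=100); line([*P,190],a,v=300); st("up")
im=shot("t3"); K=cal("top")
b=TY+np.pi/2; Q=POCK["Y"]
go([*Q,190],b); go([*Q,60],b); st("above")
print(line([*Q,17.2],b,v=80,sf=6)); st("down")
claw.command_gripper(58); r.sleep(.2)
line([*Q,120],b,v=300); st("up")
go([520,130,330],.0,-1)
im=shot("t4"); cv2.imwrite("pics/t4c.png",cv2.resize(im[80:300,200:480],(764,600),interpolation=cv2.INTER_CUBIC))
K=cal("wrist"); im=read_camera("wrist"); cv2.imwrite("pics/w4.png",im)
E
```

```text
False
down t25.7 tcp [635.   67.4  14.1] open 87.0 ff 0.0 wf [ 0.4 -1.  -0. ]
grip t26.6 tcp [634.3  67.2  13.3] open 36.0 ff 12.0 wf [-0.4 -0.   0.9]
up t27.8 tcp [633.8  67.3 197.6] open 35.6 ff 12.0 wf [ 0.5 -0.4 -1.4]
above t29.5 tcp [508.7 298.1  68.7] open 35.7 ff 12.0 wf [ 0.5  0.2 -0.1]
True
down t30.1 tcp [506.9 298.2  24.7] open 36.3 ff 12.0 wf [-0.7 -0.3  4. ]
up t31.5 tcp [507.  298.5 128.7] open 58.2 ff 0.0 wf [-0.6  0.1  0.2]
```

View pics/t4c.png

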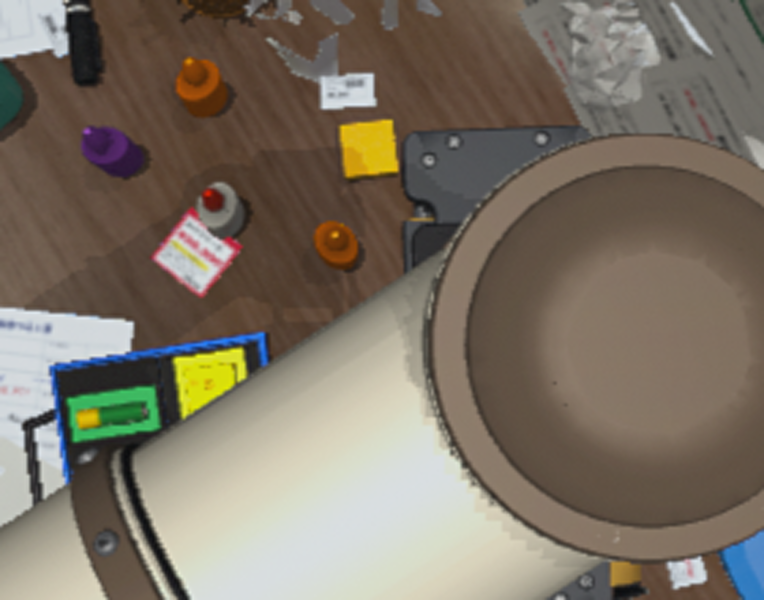

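The battery lies in the green pocket at crop (112,414), and the carton lies flat in the yellow pocket at crop (210,383). Next is the jar.

```bash
python3 - <<'E'
from h import *
K=cal("wrist"); im=cv2.imread("pics/w4.png")
p=proj([502.5,139.3,65],K)[0]; print(p,blob(im,K,65,*Rd,p,50))
a=-.785; P=[502.5,139.3]
claw.command_gripper(87,20)
go([*P,110],a,-1); st()
print(line([*P,28],a,-1,v=120,sf=12)); st("down")
claw.command_gripper(30,20); st("grip")
line([*P,200],a,-1,v=250); st("up")
E
```

```text
[324.62436144 168.30754556] (array([504.2, 139.1], dtype=float32), -1.548, [43.0, 41.1], 713)
 t34.8 tcp [503.7 139.9 119. ] open 87.2 ff 0.0 wf [0.2 0.3 0.5]
False
down t35.6 tcp [503.3 139.7  36.8] open 86.6 ff 0.0 wf [-0.1  0.1  0.6]
grip t36.5 tcp [502.6 139.3  36. ] open 39.9 ff 20.0 wf [ 1.1 -0.9 -0.2]
up t37.3 tcp [501.4 138.9 206.5] open 39.9 ff 20.0 wf [ 0.2 -0.6 -1.4]
```

```bash
python3 - <<'E'
from h import *
a=-.785; Q=POCK["R"]
go([*Q,200],a,-1); go([*Q,80],a,-1); st("above")
print(line([*Q,38],a,-1,v=80,sf=6)); st("down")
claw.command_gripper(62); r.sleep(.2)
line([*Q,170],a,-1,v=300); st("up")
print("glue yaw view")
go([590,250,300],TY,-1)
K=cal("wrist"); im=read_camera("wrist"); cv2.imwrite("pics/w5.png",im); print((-K[1].T@K[2]).round())
for x in nets.landmark_of("glue","wrist")[:4]:
    p=np.array(x["centre"])*[640,400]; print(x["confidence"],p.round(),onplane(p,0,K).round(1))
print("pred base/nozzle",proj([[643,288,0],[643,288,105]],K).round())
p=proj([[643,288,40]],K)[0].round().astype(int); x0,y0=max(p[0]-60,0),max(p[1]-50,0)
cv2.imwrite("pics/w5c.png",cv2.resize(im[y0:y0+100,x0:x0+120],(720,600),interpolation=cv2.INTER_CUBIC)); print(x0,y0)
E
```

```text
above t38.5 tcp [432.9 289.1  88.4] open 39.3 ff 20.0 wf [ 0.6 -0.3 -0.2]
True
down t39.1 tcp [432.4 289.6  47.4] open 39.9 ff 20.0 wf [ 1.1 -0.4  3.7]
up t40.6 tcp [431.4 289.5 178.5] open 62.4 ff 0.0 wf [ 0.1 -0.2 -0.6]
glue yaw view
[598. 174. 461.]
0.96 [297. 128.] [[615.8 207.9   0. ]]
0.71 [240. 226.] [[691.9 372.7   0. ]]
0.7 [213. 178.] [[736.8 298.8   0. ]]
0.56 [272. 177.] [[647.2 287.    0. ]]
pred base/nozzle [[275. 178.]
 [264. 198.]]
211 135
```

View pics/w5c.png

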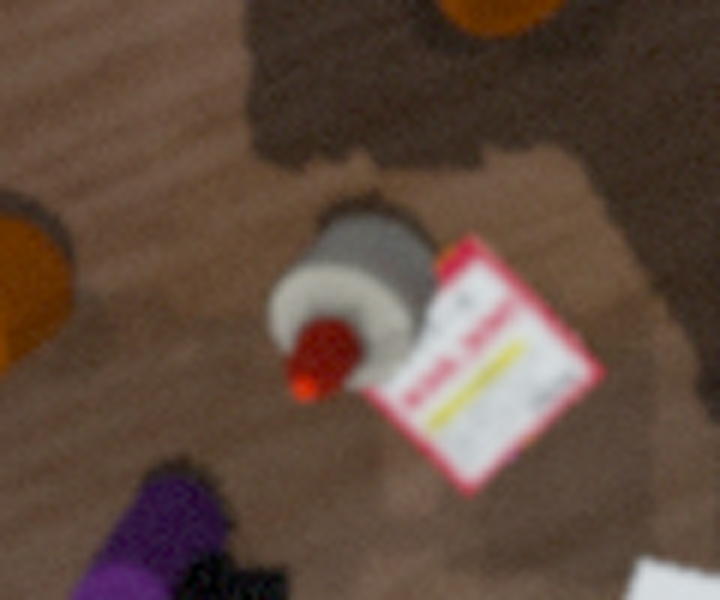

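View pics/w5.png

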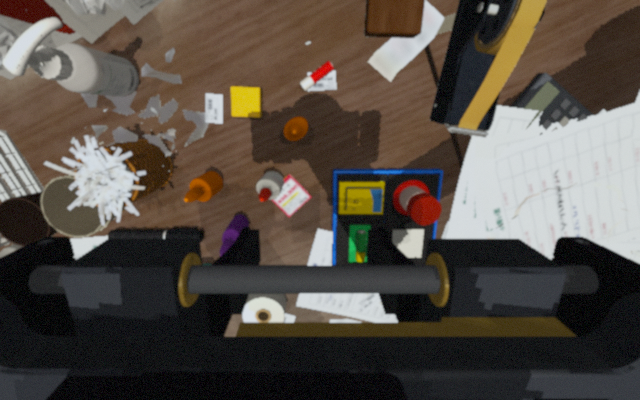

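The white-bodied bottle with the red nozzle, at crop (340,320), is the glue; its neighbours are orange and purple. The jar stands in the red pocket at (415,200) in the full frame. I'll fit the shoulder ellipse to get its yaw.

```bash
python3 - <<'E'
from h import *
K=cal("wrist"); im=cv2.imread("pics/w5.png"); x0,y0=211,135
px=np.array([(x0+a/6,y0+b/6) for a,b in [(268,310),(280,285),(305,268),(340,262),(375,275),(402,298),(414,325),(408,355),(385,380),(365,388)]])-.4
W=onplane(px,80,K)[:,:2].astype(np.float32)
(c,ax,ang)=cv2.fitEllipseDirect(W); print("shoulder ellipse",c,ax,ang,"long dir",np.radians(ang+90 if ax[1]>ax[0] else ang))
print("nozzle tip px on 106",onplane([(x0+305/6,y0+385/6)],106,K))
base=np.array([(x0+325/6,y0+240/6),(x0+437/6,y0+285/6)]); print("base",onplane(base,0,K))
E
```

```text
shoulder ellipse (643.4408569335938, 283.86065673828125) (27.8266544342041, 31.56315040588379) 79.56175994873047 long dir 2.9594109965815982
nozzle tip px on 106 [[646.01291622 289.82306337 106.        ]]
base [[657.98277038 284.90302228   0.        ]
 [628.43757556 293.39207476   0.        ]]
```

```bash
python3 - <<'E'
from h import *
a=1.39; P=[643.5,286.5]
claw.command_gripper(60,15)
go([*P,175],a,-1); st()
print(line([*P,50.5],a,-1,v=120,sf=10)); st("down")
claw.command_gripper(20,15); st("grip")
line([*P,210],a,-1,v=200); st("up")
b=TY+np.pi/2; Q=POCK["W"]
go([*Q,210],b,-1); go([*Q,100],b,-1); st("above")
print(line([*Q,60],b,-1,v=70,sf=6)); st("down")
claw.command_gripper(48); r.sleep(.2)
line([*Q,200],b,-1,v=200); st("up")
r.set_joints([1.45,0.385,0.008,0,-1.194,-0.259]); st()
im=shot("t6"); cv2.imwrite("pics/t6c.png",cv2.resize(im[80:300,200:480],(764,600),interpolation=cv2.INTER_CUBIC))
im=read_camera("side"); cv2.imwrite("pics/s6c.png",cv2.resize(im[140:280,330:480],(642,600),interpolation=cv2.INTER_CUBIC))
E
```

```text
t43.2 tcp [643.7 286.6 183.6] open 59.9 ff 0.0 wf [ 0.4  0.3 -0.6]
False
down t44.4 tcp [644.1 286.9  59.6] open 60.1 ff 0.0 wf [-0.2  0.1  0.5]
grip t45.1 tcp [643.6 286.6  58.6] open 26.3 ff 15.0 wf [-0.3 -0.2  0.8]
up t46.0 tcp [642.6 286.1 216.3] open 26.3 ff 15.0 wf [ 0.7 -0.1 -1. ]
above t47.5 tcp [424.6 365.3 108.2] open 26.5 ff 15.0 wf [ 0.3 -0.1 -0.7]
True
down t48.0 tcp [423.  365.4  69.3] open 26.2 ff 15.0 wf [-0.8  0.6  3. ]
up t49.8 tcp [422.1 364.3 206.7] open 48.0 ff 0.0 wf [-0.5  0.   0.1]
 t50.9 tcp [231.9 579.8 229.5] open 47.5 ff 0.0 wf [-0.3 -0.5 -0.3]
```

View pics/t6c.png

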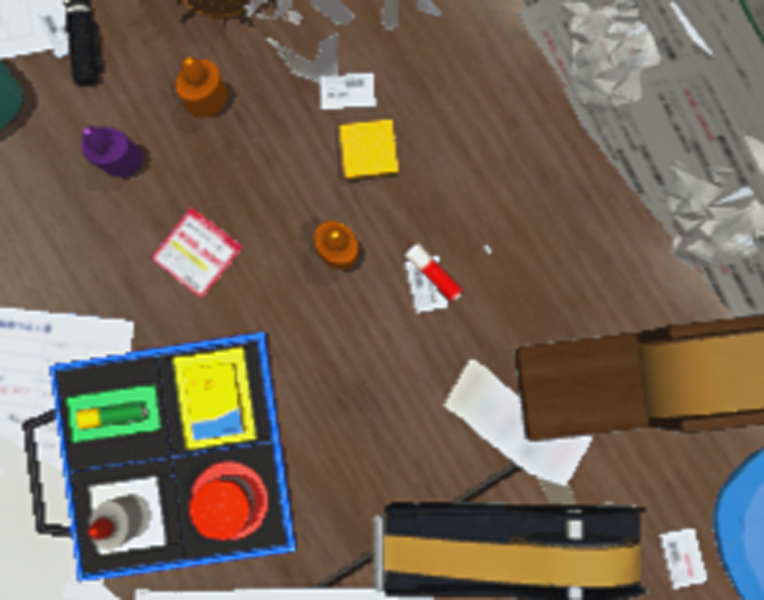

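View pics/s6c.png

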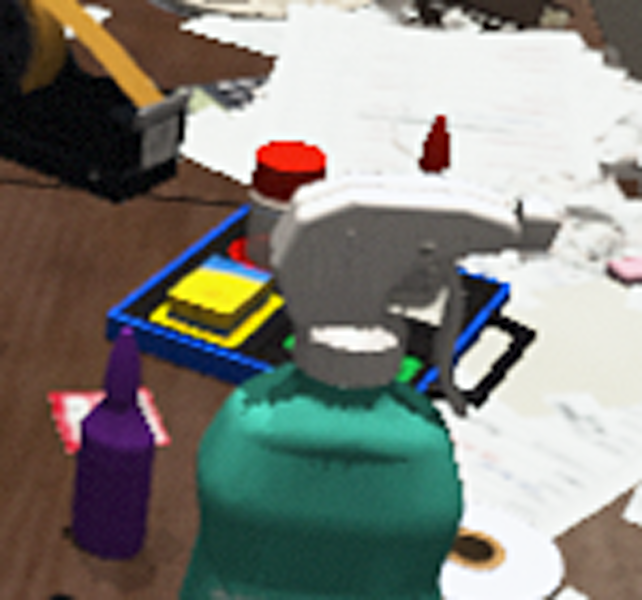

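All four things lie in their own pockets: battery (112,414), carton (213,398), jar (225,503) and glue (118,522) in the top crop. The jar and glue are upright, and the look-alikes have not moved.

```bash
python3 -c "
from cell import order; print(order.job_done())"
```

```text
the job is handed in; nothing more can be done
None
```

The tray is packed and handed in at about 51 s: battery, carton, jar and glue are each in their own pocket, and the look-alikes are where they were.

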